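# Control check of a polarimeter: standard tube in, hood shut, reading started

## Task

Run the control check on the polarimeter: take the gold-coloured control tube out of its pocket in the foam tray, leaving the steel and the black tube in theirs, and lay it gently, not dropping it, in the two V saddles of the sample chamber, so that both saddles carry its barrel between the two end caps. Then shut the black hood fully over it and press the green start key right down and let it come back up. Do not disturb the other things on the bench.

Things in the scene. Friction and masses are not known exactly. Their poses are not given: they have to be found in the camera images.
- gold_tube: the control tube: gold (brass) barrel 20 mm in diameter between two black end caps 28 mm in diameter and 12 mm long; 120 mm long over all, caps beginning 48 mm from the middle, 130 g. Origin at its centre, x along the tube (its two ends are alike)
- steel_tube: the same tube in bare steel with dark caps: a bystander; origin and axes likewise
- black_tube: the same tube all black: a bystander; origin and axes likewise
- tray: aluminium-framed grey foam tray, 174 (x) x 246 (y) x 36 mm, fixed; origin under its centre, z up. Three pockets 66 mm apart along y, each with a tube along the tray's x, tube axis 28 mm above the bench; foam top at 34 mm, so the caps stand proud. A finger trench 46 mm wide runs across the middle of the pockets along y, floor at 14 mm. Play 1.5 to 2 mm round a tube
- polarimeter: white bench polarimeter, 220 (x) x 325 (y) x 118 mm, fixed; origin in the centre of its underside, z up, front towards its own -x (the robot sees it end-on, front to the right). Two housings, 118 mm high, at its two ends (from y = 86 mm outwards); between them the sample chamber, 160 mm from front to back, floor 40 mm and front sill 73 mm above the bench
- cradle (a point): point midway between the two V saddles where the centre of a tube lies when it rests in both, 78 mm above the bench; z up, tube along its y. Saddles at y = -38 and +38 mm, each 8 mm thick, the V 32 mm wide at its mouth, open space between them; the tube has 6 mm play along y before a cap meets a saddle
- hood (a joint): black chamber hood, hinged along its back edge: 0 = shut, 1.35 rad = fully up; stays where it is left. Plate 166 mm from hinge to front, 168 mm wide, with a front apron 40 mm deep at right angles and a 64 mm finger lip on the apron's lower edge. When up it leans forward over the saddles, so a gripper must come in tilted, from the front side
- hood_hinge (a point): middle of the hood's hinge line, 115 mm above the bench, 85 mm behind the cradle; the hinge line runs along the polarimeter's y
- hood_edge (a point): middle of the hood's front upper edge (where plate and apron meet), on the outer face; moves with the hood; 164 mm from the hinge, 118 mm above the bench when shut
- start_key (a joint): green round start key, 28 mm across, on top of the housing nearer the robot: 0 = up, 0.006 m = right down; spring return, about 5 N
- start_key_top (a point): centre of the key's top face, pressed straight down
- dye_bottle: bystander: amber bottle with black cap, 34 x 34 x 62 mm; origin under its centre
- petri_dish: bystander: white petri dish, 94 mm across, 16 mm high; origin under its centre
- water_bottle: bystander: white water bottle, 48 x 48 x 105 mm; origin under its centre
Things that resemble listed ones, but are neither listed nor needed, are in the scene too. Of the things that look like the gold_tube, the middle-sized one is meant.

How it is judged:
On the way, in this order (a step that is already met when the one before it is completed fails the run):
1. the gold tube is lifted clear of the tray (height (world z) of gold_tube above 0.06 m), for 0.1 s.
2. the gold tube lies in both saddles, let go, with the hood still up (x of gold_tube in the frame of cradle between -0.004 and 0.004 m and y of gold_tube in the frame of cradle between -0.008 and 0.008 m and z of gold_tube in the frame of cradle between -0.003 and 0.003 m and angle between the x axis of gold_tube and the y axis of cradle, either way round below 0.05 rad and contact force between the fingers and gold_tube below 0.1 N and value of joint hood above 0.5 rad), for 0.2 s.
3. the hood is shut (value of joint hood below 0.04 rad), for 0.1 s.
4. the start key is pressed right down with the hood shut (value of joint start_key above 0.0045 m and value of joint hood below 0.04 rad), for 0.05 s.
At the end, for the whole second after the job is handed in: Gold tube at rest in both saddles (4 mm across, 8 mm along, 3 mm in height of the cradle point, in line within 0.05 rad), hood shut (within 0.04 rad), start key pressed and up again (within 2 mm), steel and black tubes within 10 mm of where they lay (x of gold_tube in the frame of cradle between -0.004 and 0.004 m and y of gold_tube in the frame of cradle between -0.008 and 0.008 m and z of gold_tube in the frame of cradle between -0.003 and 0.003 m and angle between the x axis of gold_tube and the y axis of cradle, either way round below 0.05 rad and linear speed of gold_tube below 0.02 m/s and value of joint hood below 0.04 rad and value of joint start_key below 0.002 m and distance of each of steel_tube, black_tube from where it was at the start of the episode below 0.01 m); the robot touches nothing.
It fails at once if the gold tube is pressed or knocked hard against the polarimeter (contact over 40 N) (contact force between gold_tube and polarimeter above 40 N).
It fails at once if the gold tube is let fall into the chamber (falls faster than 0.5 m/s, from more than about 13 mm) (linear speed of gold_tube above 0.5 m/s and contact force between the fingers and gold_tube below 0.1 N and horizontal distance between gold_tube and cradle below 0.1 m).
It fails at once if the steel or black tube is taken out of its pocket (distance of any of steel_tube, black_tube from where it was at the start of the episode above 0.02 m).
It fails at once if a bystander (bottles, dish) is shifted more than 30 mm (distance of any of dye_bottle, petri_dish, water_bottle from where it was at the start of the episode above 0.03 m).
It also fails if it takes over 64 s, if anything falls off the work surface, if the arm or the gripper's body presses on something with over 40 N, if the wrist force passes 120 N, or if a joint passes its speed limit or range.

## Robot

A 6-joint arm with a two-finger parallel gripper is mounted at the origin on the work surface; the furniture and walls round the work are solid. World frame = base frame: x ahead of the robot, y to its left, z up, the work surface at z = 0. Lengths are in m, angles in rad, forces in N, time in s.
With the tool pointing down it reaches from about 0.35 to 1 m from the base axis. Payload 7.1 kg.
Tool frame: the origin (TCP) lies midway between the tips of the shut fingers; the grasp point (between the pads) lies robot.grip_point_offset behind it (robot.grip_point_offset is the distance from the TCP to the grasp point, in m); z points along the fingers, y is the line along which they close (so a half turn about z gives the same grasp; the last joint's range is limited). The gripper opens to 85 mm and grips with 20 to 120 N. Pads are 22 mm wide; open, the fingers measure 114 mm over their backs; the gripper's body (76 mm by 85 mm) begins 54 mm behind the grasp point. The pads swing forward as they close: fully open they stand 13 mm farther back than shut.
Start: joints at [-1.123, 0.423, 1.63, -0, 1.089, -0.019], TCP at [0.281, -0.558, 0.231] pointing down, gripper open.
Joint ranges: [-3, 3], [-0.9, 2.11], [0.09, 2.58], [-1.31, 4.45], [0.11, 2.69], [-2.54, 2.54]. Speed limits (rad/s): [2.39, 2.39, 3.01, 3.14, 3.14, 3.14].

## Interface

Orientations are given as a unit quaternion [x, y, z, w].
In Python, from workcell import robot gives the robot as it stands.
- The arm moves only by the tool apply_moves, never from a script. Its arguments are lists of equal length, an entry for each row: "travel": the shift along the tool's x, y, z in units of 50 mm (1.0 is 50 mm), a list of three; "twist": the turn, a rotation vector about the tool's x, y, z in degrees, a list of three. A call has 1 to 8 rows; each row is the pose to reach, as a shift and turn from the pose commanded when the call began, along the tool's axes at that moment; what a row does not reach only later rows make up. A row lasts 1/10 s, in which the tool goes at most 50 mm and 8.59 degrees, less where a joint would pass 70% of its speed; a pose out of reach is approached as far as the arm can. A call with a gripper value outside its range is refused whole. "claw" is the opening, from 0 (shut) to 1 (fully open), set as the call begins (left out, the last holds). The fingers move at their own pace and stop on an object; the grip force is fixed at half the most. Time passes only in rows, so rows that repeat a pose let the fingers close. It gives the time, the measured TCP pose, the force, the opening and the grip force at its end, in the units of the state.
- robot.read_state(): the state, without advancing time (a new reading comes with each control period).
- robot.camera(name): name is "side" or "top" or "wrist"; returns a dict with "pixels" (400x640x3 uint8, blue, green, red), "fx", "fy", "cx", "cy" (pixels), "eye" and "orientation" of the camera in the world; the wrist camera has in their place "hand_eye" (4x4, takes a point from camera to tool coordinates, whose origin is the TCP and whose axes are the flange's). Camera axes: x right, y down, z forward; pixel columns grow to the right and rows downward; lengths in m; the calibration is good to about 2 mm. The wrist camera is an equidistant fisheye: a pixel r from the principal point sees the ray r / f radians off the axis. A picture is of the moment at which its call begins: read the wrist's pose just before it. There is no depth.
- robot.hand_in(): hands the job in; it is judged then, once.
The state is a dict: "t": time; "joint_pos": joint angles; "qvel": joint speeds; "effort": joint torques, N m; "position": TCP position; "tool_rot": TCP orientation; "wrist_force": force on the tool from outside, world axes, zero at the start; "moment": the same for the moment, N m; "opening": opening from 0.0 (shut) to 1.0 (fully open); "finger_force": force on a finger pad.
Only numpy, scipy, OpenCV 4.12 (cv2) and the standard library are available. Lean on these libraries where they do the work, as an engineer would, in place of code of your own. Each camera call takes 0.05 s, during which the arm holds its last target. There are 200 camera calls.

## Working session

There is one attempt and no reset: what is moved stays moved. The work goes in short steps, Python scripts to look and compute and a tool call to move; the robot and the scene stay as the last step left them, time stands still between calls to the robot, and variables do not carry over. Pictures are saved under pics/ and viewed, at most 10 in all, crops included, and the job is handed in when it is done.

Besides the shell and the picture viewer there is one more tool, called after "Request:" as name(argument=value, ...), one argument or row to a line, values as JSON. apply_moves: Moves the arm, as the interface text tells. Its arguments: {"type":"object","properties":{"travel":{"type":"array"},"twist":{"type":"array"},"claw":{"type":"number"}},"required":["travel","twist"]}

```bash
mkdir -p pics; ls; python3 - <<'E'
from workcell import robot
import cv2
print(robot.grip_point_offset, robot.read_state())
for n in("side","top"):
    c=robot.camera(n); cv2.imwrite(f"pics/{n}0.png",c.pop("pixels")); print(n,c)
c=robot.camera("wrist"); c.pop("pixels"); print(c)
E
```

```text
pics
0.0187 {'t': 0.0, 'joint_pos': array([-1.12300175e+00,  4.23839377e-01,  1.63070246e+00,  2.71869486e-06,
        1.08859926e+00, -1.89926541e-02]), 'qvel': array([-0.00061017, -0.0008895 ,  0.0013233 , -0.00037956,  0.00010946,
        0.00105944]), 'effort': array([ 2.77578101e-04, -5.57387352e+01, -2.81739521e+01,  7.16330555e-05,
        7.34502857e-03, -1.11012230e-05]), 'position': array([ 0.28105029, -0.55762383,  0.23054171]), 'tool_rot': array([ 9.72886977e-01,  2.31279768e-01, -1.63548732e-04, -7.56751118e-04]), 'wrist_force': array([-0.23778494, -0.20728809,  1.32305771]), 'moment': array([ 0.00556898, -0.02645591, -0.02783564]), 'finger_force': 0.0, 'opening': 0.9983163275887444}
side {'fx': 389.7255830338593, 'fy': 389.7255830338593, 'cx': 315.3899208811688, 'cy': 199.51374240102308, 'eye': array([-0.3699803 ,  0.42226209,  0.90402456]), 'orientation': array([-0.38604626,  0.80151598, -0.40543276,  0.21015397])}
top {'fx': 487.94338651104914, 'fy': 487.94338651104914, 'cx': 314.75344685713446, 'cy': 200.30784222122446, 'eye': array([ 0.14788386, -0.20485834,  1.67708428]), 'orientation': array([-0.67936367,  0.72594486, -0.07980755,  0.07141304])}
{'fx': 309.70691628693146, 'fy': 309.70691628693146, 'cx': 315.06628207861513, 'cy': 200.66956111725278, 'hand_eye': array([[-1.61229461e-03, -9.44473525e-01, -3.28583569e-01,
         8.45829509e-02],
       [ 9.99998675e-01, -1.44927349e-03, -7.41035318e-04,
        -6.37035500e-04],
       [ 2.23680782e-04, -3.28584328e-01,  9.44474610e-01,
        -1.43735851e-01],
       [ 0.00000000e+00,  0.00000000e+00,  0.00000000e+00,
         1.00000000e+00]])}
```

View pics/top0.png

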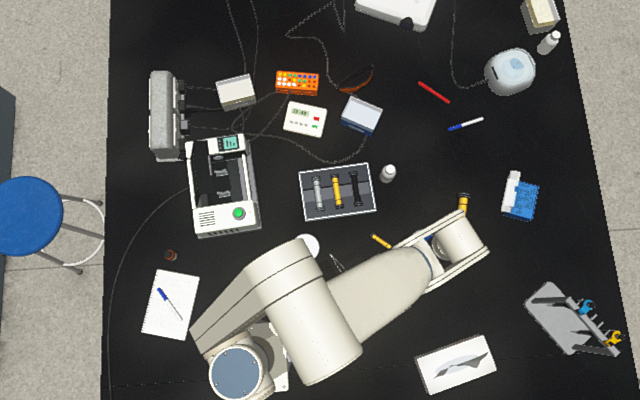

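View pics/side0.png

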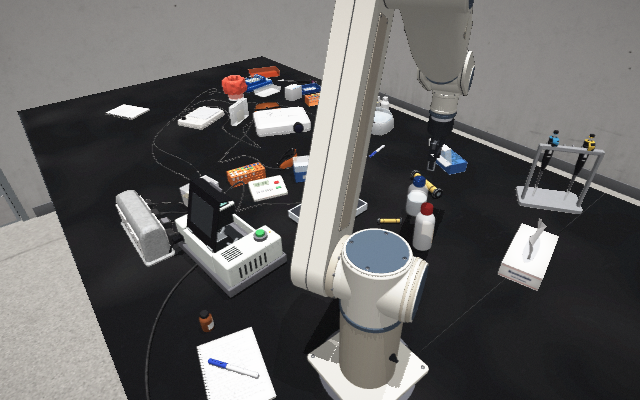

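Candidates for the gold tube: the tray's middle one at top (337,191), a small yellow one at (381,241) and a larger one at (463,205). The tray one is the middle-sized one. I'll check it in a crop.

```bash
cat > h.py <<'E'
import numpy as np, cv2
from workcell import robot
from scipy.spatial.transform import Rotation as R
def ray(c,u,v):
    return R.from_quat(c["orientation"]).apply([(u-c["cx"])/c["fx"],(v-c["cy"])/c["fy"],1])
def at_z(c,u,v,z):
    d=ray(c,u,v); return c["eye"]+d*(z-c["eye"][2])/d[2]
def wrist_cal(s,c):
    T=np.eye(4);T[:3,:3]=R.from_quat(s["tool_rot"]).as_matrix();T[:3,3]=s["position"]
    return T@c["hand_eye"]
def wrist_at_z(s,c,u,v,z):
    M=wrist_cal(s,c);p=np.array([u-c["cx"],v-c["cy"]]);r=np.hypot(*p);th=r/c["fx"]
    d=M[:3,:3]@np.array([*(p/max(r,1e-9)*np.sin(th)),np.cos(th)])
    return M[:3,3]+d*(z-M[2,3])/d[2]
def proj(c,P):
    q=R.from_quat(c["orientation"]).inv().apply(np.asarray(P)-c["eye"])
    return c["cx"]+c["fx"]*q[0]/q[2],c["cy"]+c["fy"]*q[1]/q[2]
E
python3 - <<'E'
import cv2
i=cv2.imread("pics/top0.png")
a=cv2.resize(i[125:245,180:390],None,fx=3.8,fy=3.8,interpolation=cv2.INTER_CUBIC)
cv2.imwrite("pics/topc.png",a)
E
```

```text
(no output)
```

View pics/topc.png

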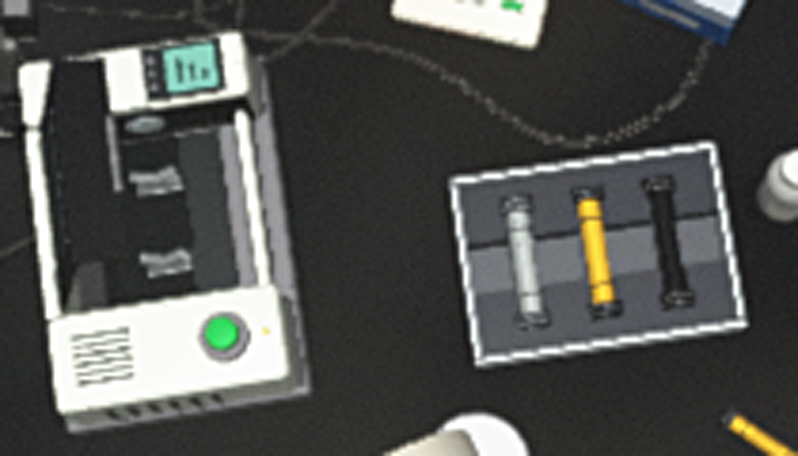

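```bash
python3 - <<'E'
from h import *
c=robot.camera("top")
f=lambda x,y,z:at_z(c,180+(x+.5)/3.8-.5,125+(y+.5)/3.8-.5,z)
tr=np.array([f(*p,.036) for p in[(450,180),(715,145),(745,325),(478,363)]])
print("tray",tr.round(4),"c",tr.mean(0).round(4),[np.linalg.norm(tr[i]-tr[i-1]).round(4) for i in range(4)])
g=[f(586,190,.03),f(606,315,.03)];print("gold",g,np.mean(g,0),np.linalg.norm(g[0]-g[1]),np.degrees(np.arctan2(*(g[0]-g[1])[[1,0]])))
a=(tr[0]-tr[3]+tr[1]-tr[2]);print("tray x ang",np.degrees(np.arctan2(a[1],a[0])))
print("key",f(221,335,.122))
h=np.array([f(*p,.118) for p in[(48,320),(280,287),(290,378),(62,413),(108,55),(240,35),(250,97)]]);print(h.round(4))
b=h[0]-h[1];print("pol x ang",np.degrees(np.arctan2(b[1],b[0])), np.linalg.norm(b))
s=[f(156,181,.08),f(166,262,.08)];print("sad",s,np.mean(s,0),np.linalg.norm(s[0]-s[1]),np.degrees(np.arctan2(*(s[0]-s[1])[[1,0]])))
E
```

```text
tray [[ 0.6088 -0.1852  0.036 ]
 [ 0.6262 -0.4309  0.036 ]
 [ 0.4559 -0.4427  0.036 ]
 [ 0.4371 -0.2001  0.036 ]] c [ 0.532  -0.3147  0.036 ] [np.float64(0.1723), np.float64(0.2463), np.float64(0.1706), np.float64(0.2433)]
gold [array([ 0.59273697, -0.30933144,  0.03      ]), array([ 0.47456466, -0.31862197,  0.03      ])] [ 0.53365082 -0.31397671  0.03      ] 0.1185369498294605 4.495261255378788
tray x ang 4.48148225945342
key [0.46056909 0.0168438  0.122     ]
[[ 0.4842  0.1647  0.118 ]
 [ 0.5001 -0.0346  0.118 ]
 [ 0.4203 -0.0399  0.118 ]
 [ 0.403   0.1539  0.118 ]
 [ 0.7198  0.1086  0.118 ]
 [ 0.7309 -0.0084  0.118 ]
 [ 0.6728 -0.0151  0.118 ]]
pol x ang 94.55227707138945 0.19989562385155668
sad [array([0.61262015, 0.07598779, 0.08      ]), array([0.53784506, 0.06909518, 0.08      ])] [0.57523261 0.07254148 0.08      ] 0.07509209307704436 5.266520062237412
```

The crop confirms it: the gold tube with black caps lies in the tray's middle pocket, and its 118 mm length fits. The tray measures 246 x 172 mm. The tube and the polarimeter share a yaw of about 4.5°. Next I move above the tube.

```bash
cat >> h.py <<'E'
def go(pos,yaw,tilt=0,s=None):
    "delta to a pose: tool x at yaw deg, tool down, then tilted by tilt deg about tool x (tool z leans to +y world)"
    s=s or robot.read_state(); Rc=R.from_quat(s["tool_rot"])
    Rt=R.from_euler("z",yaw,degrees=True)*R.from_euler("x",180+tilt,degrees=True)
    print("at",s["t"],s["position"].round(4),"travel",(Rc.inv().apply(np.array(pos)-s["position"])/.05).round(3),
     "twist",np.degrees((Rc.inv()*Rt).as_rotvec()).round(2), "zt",Rt.apply([0,0,1]).round(3))
E
python3 -c "
from h import *
go([.52,-.314,.2],4.5); go([.52,-.314,.2],4.5,35)"
```

```text
at 0.2 [ 0.2812 -0.5578  0.2308] travel [ 6.46  -2.204  0.619] twist [-6.000e-02  1.000e-02  2.225e+01] zt [ 0. -0. -1.]
at 0.2 [ 0.2812 -0.5578  0.2308] travel [ 6.46  -2.204  0.619] twist [34.5   6.8  21.54] zt [-0.045  0.572 -0.819]
```

Request:
apply_moves(
  travel=[
    [0.8,-0.27,0],
    [1.6,-0.55,0],
    [2.4,-0.8,0.1],
    [3.2,-1.1,0.2],
    [4.0,-1.35,0.3],
    [4.8,-1.6,0.4],
    [5.6,-1.9,0.5],
    [6.46,-2.2,0.62],
  ],
  twist=[
    [0,0,3],
    [0,0,6],
    [0,0,9],
    [0,0,12],
    [0,0,15],
    [0,0,18],
    [0,0,21],
    [0,0,22.25],
  ],
  claw=0.7,
)

```text
t: 1.0
position: [0.5211, -0.3133, 0.2002]
tool_rot: [0.999, 0.038, -0.0, 0.0]
wrist_force: [0.4, 0.1, 0.4]
opening: 0.702
finger_force: 0.0
```

Request:
apply_moves(
  travel=[
    [0,0,0],
    [0,0,0],
  ],
  twist=[
    [0,0,0],
    [0,0,0],
  ],
)

```text
t: 1.2
position: [0.5205, -0.3136, 0.1999]
tool_rot: [0.999, 0.041, -0.0, -0.0]
wrist_force: [-0.4, 0.1, -0.0]
opening: 0.7
finger_force: 0.0
```

```bash
python3 - <<'E'
from h import *
import pickle
s=robot.read_state(); c=robot.camera("wrist"); pickle.dump((s,c),open("w1.pkl","wb"))
cv2.imwrite("pics/w1.png",c["pixels"]); print(s["position"],s["joint_pos"])
E
```

```text
[ 0.52054317 -0.31358661  0.19990033] [-5.61640717e-01  4.34934863e-01  1.69299577e+00 -3.34939384e-04
  1.01455108e+00  9.28129450e-01]
```

View pics/w1.png

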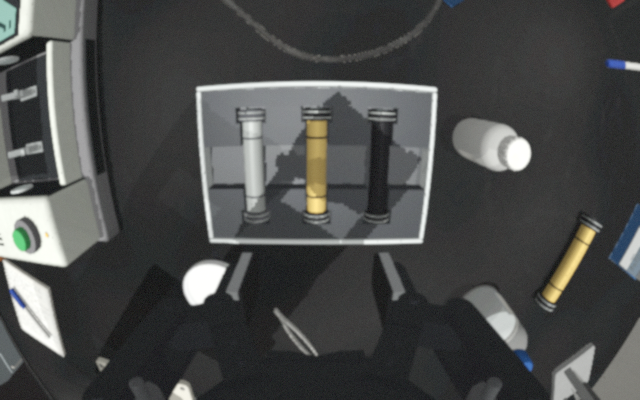

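The wrist view shows the tray with steel (254), gold (316.5) and black (380). The gold barrel runs from about (317,122) to (316,212), and the polarimeter is at the left with its key at (24,238).

```bash
python3 - <<'E'
from h import *
import pickle
s,c=pickle.load(open("w1.pkl","rb"))
f=lambda u,v,z:wrist_at_z(s,c,u,v,z)
b=[f(317,122,.038),f(316.5,212,.038)]
print("barrel/cap joints",b,np.mean(b,0),np.linalg.norm(b[0]-b[1]),np.degrees(np.arctan2(*(b[0]-b[1])[[1,0]])))
t=np.array([f(*p,.036) for p in[(197,87),(438,88),(423,243),(210,243)]]);print(t.round(4),t.mean(0))
print("sad",f(22,95,.08),f(28,150,.08),"key",f(24,238,.122))
go([.5335,-.3140,.085],4.5)
E
```

```text
barrel/cap joints [array([ 0.57989841, -0.31001403,  0.038     ]), array([ 0.48585915, -0.31713786,  0.038     ])] [ 0.53287878 -0.31357594  0.038     ] 0.09430870938764835 4.332100636767467
[[ 0.6104 -0.1851  0.036 ]
 [ 0.6294 -0.4303  0.036 ]
 [ 0.4558 -0.4438  0.036 ]
 [ 0.4362 -0.1974  0.036 ]] [ 0.53292074 -0.31412568  0.036     ]
sad [0.61817745 0.04539007 0.08      ] [0.55020526 0.03919965 0.08      ] key [0.45334694 0.02820949 0.122     ]
at 1.25 [ 0.52   -0.3145  0.2001] travel [0.272 0.011 2.302] twist [-0.    0.04  0.06] zt [ 0. -0. -1.]
```

Request:
apply_moves(
  travel=[
    [0.1,0,0.4],
    [0.2,0,0.9],
    [0.26,0,1.4],
    [0.26,0,1.9],
    [0.26,0,2.3],
    [0.26,0,2.6],
    [0.26,0,2.6],
  ],
  twist=[
    [0,0,0],
    [0,0,0],
    [0,0,0],
    [0,0,0],
    [0,0,0],
    [0,0,0],
    [0,0,0],
  ],
  claw=0.6,
)

```text
t: 1.95
position: [0.5313, -0.3138, 0.0685]
tool_rot: [0.999, 0.038, -0.002, -0.001]
wrist_force: [-0.6, -0.6, 0.1]
opening: 0.599
finger_force: 0.0
```

Request:
apply_moves(
  travel=[
    [0,0,0.25],
    [0,0,0.5],
    [0,0,0.75],
    [0,0,0.95],
    [0,0,1.09],
    [0,0,1.09],
  ],
  twist=[
    [0,0,0],
    [0,0,0],
    [0,0,0],
    [0,0,0],
    [0,0,0],
    [0,0,0],
  ],
)

```text
t: 2.55
position: [0.5326, -0.313, 0.0145]
tool_rot: [0.999, 0.039, -0.001, -0.001]
wrist_force: [-0.2, 0.2, 0.6]
opening: 0.603
finger_force: 0.0
```

Request:
apply_moves(
  travel=[
    [0,0,0],
    [0,0,0],
    [0,0,0],
    [0,0,0],
    [0,0,0],
    [0,0,0],
    [0,0,0],
    [0,0,0],
  ],
  twist=[
    [0,0,0],
    [0,0,0],
    [0,0,0],
    [0,0,0],
    [0,0,0],
    [0,0,0],
    [0,0,0],
    [0,0,0],
  ],
  claw=0.0,
)

```text
t: 3.35
position: [0.5337, -0.3138, 0.0165]
tool_rot: [0.999, 0.039, 0.001, 0.0]
wrist_force: [-0.5, -0.6, 5.1]
opening: 0.208
finger_force: 58.7
```

Request:
apply_moves(
  travel=[
    [0,0,-0.3],
    [0,0,-0.7],
    [0,0,-1.2],
    [0,0,-1.8],
    [0,0,-2.5],
    [0,0,-3.3],
    [0,0,-4.1],
    [0,0,-4.1],
  ],
  twist=[
    [0,0,0],
    [0,0,0],
    [0,0,0],
    [0,0,0],
    [0,0,0],
    [0,0,0],
    [0,0,0],
    [0,0,0],
  ],
)

```text
t: 4.15
position: [0.5358, -0.3151, 0.2277]
tool_rot: [0.999, 0.039, 0.004, 0.003]
wrist_force: [0.3, 0.7, 0.3]
opening: 0.214
finger_force: 58.7
```

```bash
python3 - <<'E'
from h import *
go([.583,-.035,.27],4.5,35)
E
```

```text
at 4.15 [ 0.5358 -0.3151  0.2277] travel [ 1.387 -5.506 -0.869] twist [35.35 -0.47  0.15] zt [-0.045  0.572 -0.819]
```

Request:
apply_moves(
  travel=[
    [0.15,-0.6,-0.2],
    [0.35,-1.4,-0.4],
    [0.55,-2.2,-0.6],
    [0.75,-3.0,-0.8],
    [0.95,-3.8,-0.87],
    [1.15,-4.6,-0.87],
    [1.3,-5.1,-0.87],
    [1.39,-5.5,-0.87],
  ],
  twist=[
    [5,0,0],
    [10,0,0],
    [15,0,0],
    [20,0,0],
    [25,0,0],
    [30,0,0],
    [35,0,0],
    [35,0,0],
  ],
)

```text
t: 4.95
position: [0.5801, -0.0331, 0.2626]
tool_rot: [0.953, 0.037, -0.013, -0.302]
wrist_force: [-0.3, 0.7, -2.1]
opening: 0.208
finger_force: 58.9
```

Request:
apply_moves(
  travel=[
    [0,0,0],
    [0,0,0],
    [0,0,0],
  ],
  twist=[
    [0,0,0],
    [0,0,0],
    [0,0,0],
  ],
)

```text
t: 5.25
position: [0.5807, -0.0344, 0.2643]
tool_rot: [0.953, 0.037, -0.012, -0.3]
wrist_force: [0.5, -0.9, -0.5]
opening: 0.208
finger_force: 58.8
```

```bash
python3 - <<'E'
from h import *
import pickle
go([.583,-.035,.27],4.5,35)
s=robot.read_state(); c=robot.camera("wrist"); pickle.dump((s,c),open("w2.pkl","wb"));print(s["joint_pos"])
t=robot.camera("top"); pickle.dump(t,open("t2.pkl","wb"))
a=cv2.resize(c["pixels"],None,fx=1.25,fy=1.25,interpolation=cv2.INTER_CUBIC)
cv2.imwrite("pics/w2.png",a)
E
```

```text
at 5.25 [ 0.5807 -0.0344  0.2643] travel [ 0.044 -0.053 -0.102] twist [ 0.03 -0.01 -0.01] zt [-0.045  0.572 -0.819]
[-0.35324161  0.45275308  1.63696597  0.55991667  1.37122564  0.93519463]
```

View pics/w2.png

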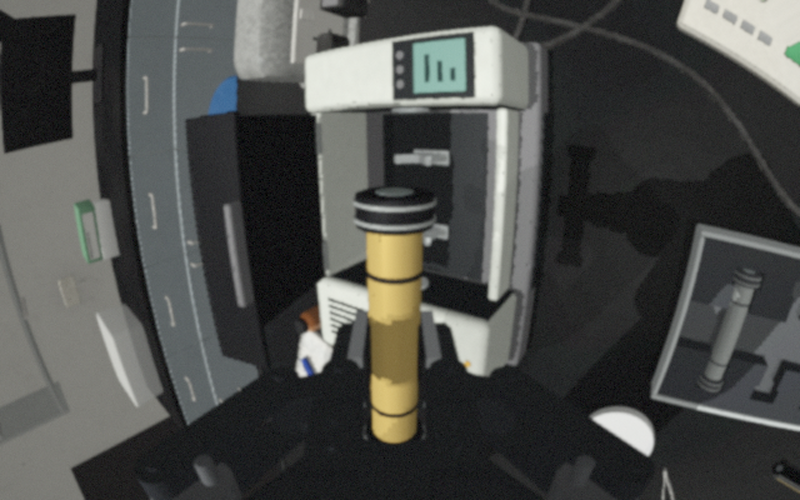

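The tube is held squarely in the fingers. The far saddle is at about (422,158) in the enlarged view, and the near one at about (435,235) is partly hidden. I'll look at both saddles close up in the wrist and top views.

```bash
python3 - <<'E'
from h import *
import pickle
s,c=pickle.load(open("w2.pkl","rb"))
a=cv2.resize(c["pixels"][110:240,285:415],None,fx=4,fy=4,interpolation=cv2.INTER_CUBIC)
t=cv2.imread("pics/top0.png")
b=cv2.resize(t[160:212,205:240],None,fx=8,fy=10,interpolation=cv2.INTER_CUBIC)
cv2.imwrite("pics/sad.png",np.hstack([a,b]));print(a.shape,b.shape)
E
```

```text
(520, 520, 3) (520, 280, 3)
```

View pics/sad.png

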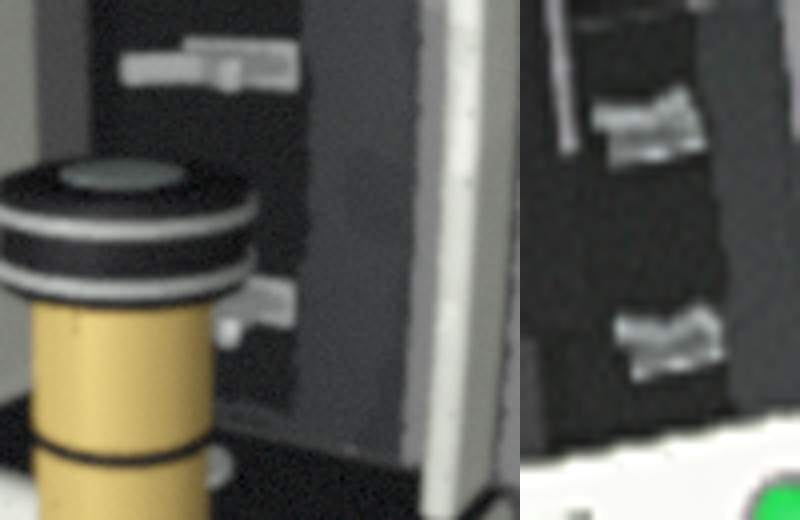

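```bash
python3 - <<'E'
from h import *
import pickle
s,c=pickle.load(open("w2.pkl","rb")); t=pickle.load(open("t2.pkl","rb"))
w=lambda x,y,z:wrist_at_z(s,c,285+(x+.5)/4-.5,110+(y+.5)/4-.5,z).round(4)
for n,p,z in[("far apex",(229,72),.064),("near apex",(229,330),.064),("far front tip",(298,62),.08),("near front tip",(297,302),.08),("far back tip",(120,70),.08)]: print(n,w(*p,z))
T=lambda x,y,z:at_z(t,205+(x+.5)/8-.5,160+(y+.5)/10-.5,z).round(4)
for n,p in[("far",(130,128)),("near",(151,343))]: print("top",n,T(*p,.075))
print("far L/R",T(85,135,.08),T(178,123,.08),"near L/R",T(105,348,.08),T(200,335,.08))
# tube ends in wrist view: near-end cap bottom and far cap centre, reprojected
M=wrist_cal(s,c); Rt=R.from_quat(s["tool_rot"])
for dx in(.06,.048,-.048):
  for h in(.010,.0125,.015):
    P=s["position"]+Rt.apply([dx,0,-h]); q=M[:3,:3].T@(P-M[:3,3]); th=np.arctan2(np.hypot(*q[:2]),q[2]); r=c["fx"]*th/np.hypot(*q[:2])
    print(dx,h,((c["cx"]+r*q[0])*1.25).round(1),((c["cy"]+r*q[1])*1.25).round(1))
E
```

```text
far apex [0.621 0.072 0.064]
near apex [0.5417 0.0639 0.064 ]
far front tip [0.6295 0.0417 0.08  ]
near front tip [0.5622 0.0343 0.08  ]
far back tip [0.619  0.0999 0.08  ]
top far [0.6137 0.0764 0.075 ]
top near [0.5381 0.0696 0.075 ]
far L/R [0.6111 0.0946 0.08  ] [0.6127 0.0552 0.08  ] near L/R [0.5364 0.088  0.08  ] [0.5383 0.0481 0.08  ]
0.06 0.01 397.0 191.6
0.06 0.0125 397.1 192.9
0.06 0.015 397.1 194.2
0.048 0.01 397.0 224.7
0.048 0.0125 397.1 226.6
0.048 0.015 397.1 228.5
-0.048 0.01 396.5 424.3
-0.048 0.0125 396.5 428.0
-0.048 0.015 396.6 431.7
```

```bash
python3 - <<'E'
from h import *
go([.5764,.0792,.1048],4.5,35)
E
```

```text
at 5.35 [ 0.5809 -0.0346  0.2644] travel [ 0.086 -0.035  3.921] twist [ 0.03 -0.04 -0.03] zt [-0.045  0.572 -0.819]
```

Request:
apply_moves(
  travel=[
    [0,0,0.4],
    [0,0,0.9],
    [0.05,0,1.5],
    [0.08,0,2.1],
    [0.08,0,2.7],
    [0.08,0,3.2],
    [0.08,0,3.6],
    [0.08,-0.03,3.9],
  ],
  twist=[
    [0,0,0],
    [0,0,0],
    [0,0,0],
    [0,0,0],
    [0,0,0],
    [0,0,0],
    [0,0,0],
    [0,0,0],
  ],
)

```text
t: 6.15
position: [0.5757, 0.0793, 0.1044]
tool_rot: [0.953, 0.037, -0.012, -0.3]
wrist_force: [-0.5, -0.9, -1.4]
opening: 0.208
finger_force: 58.9
```

Request:
apply_moves(
  travel=[
    [0,0,0],
    [0,0,0],
    [0,0,0],
  ],
  twist=[
    [0,0,0],
    [0,0,0],
    [0,0,0],
  ],
)

```text
t: 6.45
position: [0.5769, 0.0785, 0.1064]
tool_rot: [0.953, 0.037, -0.011, -0.3]
wrist_force: [0.2, -0.1, -2.5]
opening: 0.209
finger_force: 58.9
```

```bash
python3 - <<'E'
from h import *
import pickle
go([.5764,.0792,.1048],4.5,35)
s=robot.read_state(); c=robot.camera("wrist"); t=robot.camera("top"); pickle.dump((s,c,t),open("w3.pkl","wb"))
a=cv2.resize(c["pixels"][60:310,200:450],None,fx=2,fy=2,interpolation=cv2.INTER_CUBIC)
b=cv2.resize(t["pixels"][150:225,190:235],None,fx=20/3,fy=20/3,interpolation=cv2.INTER_CUBIC)
cv2.imwrite("pics/w3.png",np.hstack([a,b]));print(a.shape,b.shape)
E
```

```text
at 6.45 [0.5769 0.0785 0.1064] travel [-0.01   0.006  0.034] twist [ 0.03 -0.11  0.03] zt [-0.045  0.572 -0.819]
(500, 500, 3) (500, 300, 3)
```

View pics/w3.png

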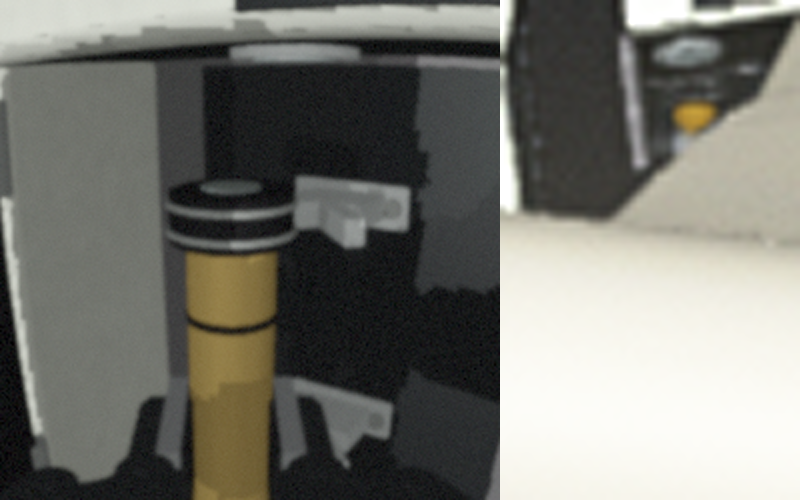

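```bash
python3 - <<'E'
from h import *
import pickle
s,c,t=pickle.load(open("w3.pkl","rb"))
w=lambda x,y,z:wrist_at_z(s,c,200+(x+.5)/2-.5,60+(y+.5)/2-.5,z).round(4)
for p in[(343,222),(366,222),(343,247),(366,247),(412,188),(408,230)]:
  print(p,w(*p,.08),w(*p,.07))
M=wrist_cal(s,c); print("cam",M[:3,3])
s2,c2=pickle.load(open("w2.pkl","rb"))
w2=lambda x,y,z:wrist_at_z(s2,c2,285+(x+.5)/4-.5,110+(y+.5)/4-.5,z).round(4)
for p in[(120,55),(120,88),(218,65),(242,65),(218,90),(242,90),(218,345),(242,345)]: print(p,w2(*p,.08))
E
```

```text
(343, 222) [0.6249 0.0663 0.08  ] [0.622  0.0706 0.07  ]
(366, 222) [0.6264 0.0598 0.08  ] [0.6235 0.0637 0.07  ]
(343, 247) [0.6182 0.0654 0.08  ] [0.6148 0.0696 0.07  ]
(366, 247) [0.6198 0.0589 0.08  ] [0.6165 0.0627 0.07  ]
(412, 188) [0.6376 0.0489 0.08  ] [0.6356 0.052  0.07  ]
(408, 230) [0.627  0.0483 0.08  ] [0.6242 0.0514 0.07  ]
cam [0.66714203 0.00402642 0.22451877]
(120, 55) [0.6235 0.1003 0.08  ]
(120, 88) [0.6136 0.0995 0.08  ]
(218, 65) [0.625  0.0666 0.08  ]
(242, 65) [0.6261 0.0589 0.08  ]
(218, 90) [0.6179 0.0659 0.08  ]
(242, 90) [0.6191 0.0582 0.08  ]
(218, 345) [0.5426 0.0584 0.08  ]
(242, 345) [0.5448 0.0504 0.08  ]
```

```bash
python3 - <<'E'
from h import *
go([.5784,.0832,.0968],4.5,35)
go([.5784,.0832,.0718],4.5,35)
E
```

```text
at 6.55 [0.5768 0.0785 0.1064] travel [0.038 0.034 0.21 ] twist [ 0.03 -0.11  0.02] zt [-0.045  0.572 -0.819]
at 6.55 [0.5768 0.0785 0.1064] travel [0.038 0.321 0.619] twist [ 0.03 -0.11  0.02] zt [-0.045  0.572 -0.819]
```

Request:
apply_moves(
  travel=[
    [0.02,0.02,0.1],
    [0.04,0.03,0.21],
    [0.04,0.09,0.29],
    [0.04,0.15,0.37],
    [0.04,0.2,0.45],
    [0.04,0.25,0.52],
    [0.04,0.29,0.57],
    [0.04,0.29,0.57],
  ],
  twist=[
    [0,0,0],
    [0,0,0],
    [0,0,0],
    [0,0,0],
    [0,0,0],
    [0,0,0],
    [0,0,0],
    [0,0,0],
  ],
)

```text
t: 7.35
position: [0.5774, 0.0837, 0.0733]
tool_rot: [0.953, 0.037, -0.012, -0.301]
wrist_force: [0.2, 0.3, -0.9]
opening: 0.208
finger_force: 58.9
```

Request:
apply_moves(
  travel=[
    [0,0,0],
    [0,0,0],
  ],
  twist=[
    [0,0,0],
    [0,0,0],
  ],
)

```text
t: 7.55
position: [0.5778, 0.0837, 0.074]
tool_rot: [0.953, 0.037, -0.012, -0.3]
wrist_force: [-0.4, 0.3, -2.4]
opening: 0.209
finger_force: 58.9
```

```bash
python3 - <<'E'
from h import *
import pickle
go([.5784,.0832,.0678],4.5,35)
s=robot.read_state(); c=robot.camera("wrist"); pickle.dump((s,c),open("w4.pkl","wb"))
a=cv2.resize(c["pixels"][60:310,200:450],None,fx=2.4,fy=2.4,interpolation=cv2.INTER_CUBIC)
cv2.imwrite("pics/w4.png",a)
E
```

```text
at 7.55 [0.5778 0.0837 0.074 ] travel [0.011 0.08  0.094] twist [ 0.   -0.02  0.  ] zt [-0.045  0.572 -0.819]
```

View pics/w4.png

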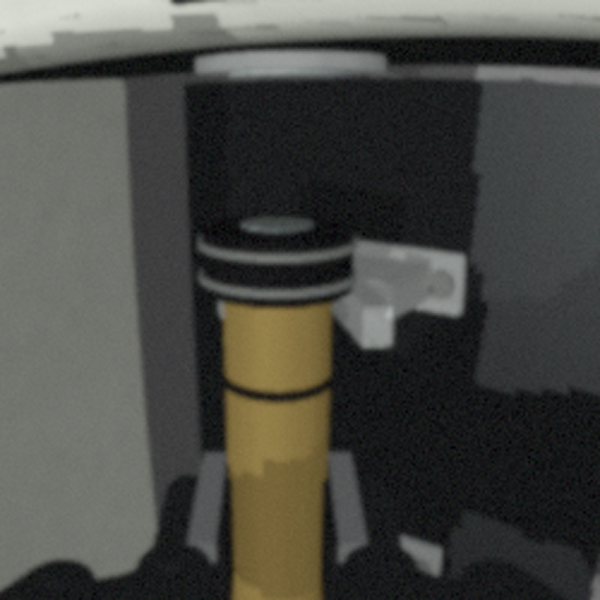

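```bash
python3 - <<'E'
from h import *
import pickle
s,c=pickle.load(open("w4.pkl","rb"))
w=lambda x,y,z:wrist_at_z(s,c,200+(x+.5)/2.4-.5,60+(y+.5)/2.4-.5,z).round(4)
for p in[(362,348),(394,348),(360,306),(394,306),(219,318),(219,302)]: print(p,w(*p,.08))
Rt=R.from_quat(s["tool_rot"]);print("tube",s["position"]+Rt.apply([0,0,-.0125]),"axis",Rt.apply([1,0,0]),"far saddle pt on tube",s["position"]+Rt.apply([.038,0,-.0125]))
E
```

```text
(362, 348) [0.6182 0.0652 0.08  ]
(394, 348) [0.62   0.0589 0.08  ]
(360, 306) [0.6259 0.0665 0.08  ]
(394, 306) [0.6276 0.0599 0.08  ]
(219, 318) [0.6153 0.0983 0.08  ]
(219, 302) [0.6187 0.0985 0.08  ]
tube [0.57836607 0.07657024 0.08419838] axis [9.96927848e-01 7.83248564e-02 2.87575798e-04] far saddle pt on tube [0.61624933 0.07954659 0.08420931]
```

Request:
apply_moves(
  travel=[
    [0.03,0.01,0.02],
    [0.06,0.02,0.03],
    [0.06,0.03,0.05],
    [0.06,0.045,0.065],
    [0.06,0.045,0.065],
  ],
  twist=[
    [0,0,0],
    [0,0,0],
    [0,0,0],
    [0,0,0],
    [0,0,0],
  ],
)

```text
t: 8.1
position: [0.5807, 0.0839, 0.0698]
tool_rot: [0.953, 0.037, -0.012, -0.3]
wrist_force: [0.9, -0.8, -0.2]
opening: 0.211
finger_force: 58.9
```

Request:
apply_moves(
  travel=[
    [0,0.006,0.008],
    [0,0.012,0.016],
    [0,0.012,0.016],
  ],
  twist=[
    [0,0,0],
    [0,0,0],
    [0,0,0],
  ],
)

```text
t: 8.4
position: [0.5808, 0.0839, 0.0692]
tool_rot: [0.953, 0.037, -0.012, -0.301]
wrist_force: [-0.5, -0.9, 3.3]
opening: 0.209
finger_force: 59.4
```

Request:
apply_moves(
  travel=[
    [0,0.006,0.008],
    [0,0.006,0.008],
    [0,0.006,0.008],
  ],
  twist=[
    [0,0,0],
    [0,0,0],
    [0,0,0],
  ],
)

```text
t: 8.7
position: [0.5809, 0.0839, 0.0691]
tool_rot: [0.953, 0.038, -0.012, -0.301]
wrist_force: [-2.3, -3.1, 6.9]
opening: 0.212
finger_force: 59.8
```

Request:
apply_moves(
  travel=[
    [0,0,0],
    [0,0,0],
    [0,0,0],
    [0,0,0],
    [0,0,0],
  ],
  twist=[
    [0,0,0],
    [0,0,0],
    [0,0,0],
    [0,0,0],
    [0,0,0],
  ],
  claw=0.38,
)

```text
t: 9.2
position: [0.5806, 0.084, 0.0682]
tool_rot: [0.953, 0.037, -0.012, -0.3]
wrist_force: [-0.7, -0.0, -0.1]
opening: 0.378
finger_force: 0.0
```

```bash
python3 - <<'E'
from h import *
import pickle
s=robot.read_state(); c=robot.camera("wrist"); pickle.dump((s,c),open("w5.pkl","wb"))
print(s["position"],s["wrist_force"],s["opening"],s["finger_force"])
a=cv2.resize(c["pixels"][60:400,170:470],None,fx=1.75,fy=1.75,interpolation=cv2.INTER_CUBIC)
cv2.imwrite("pics/w5.png",a)
E
```

```text
[0.58060112 0.08404048 0.06818069] [-0.74230422 -0.00900429 -0.09981247] 0.37838158368138813 0.0
```

View pics/w5.png

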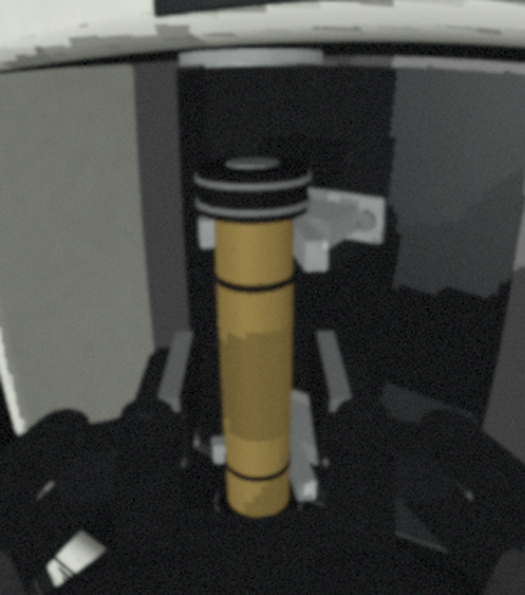

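The tube lies in both saddles (far one at (205–325,235), near one at (220–310,470)) and the fingers stand clear on both sides. I'll back out along the tool axis.

Request:
apply_moves(
  travel=[
    [0,0,-0.2],
    [0,0,-0.5],
    [0,0,-0.9],
    [0,0,-1.5],
    [0,0,-2.2],
    [0,0,-3.0],
    [0,0,-3.8],
    [0,0,-4.4],
  ],
  twist=[
    [0,0,0],
    [0,0,0],
    [0,0,0],
    [0,0,0],
    [0,0,0],
    [0,0,0],
    [0,0,0],
    [0,0,0],
  ],
)

```text
t: 10.05
position: [0.5911, -0.0442, 0.252]
tool_rot: [0.953, 0.037, -0.01, -0.3]
wrist_force: [1.2, 0.2, -0.2]
opening: 0.379
finger_force: 0.0
```

```bash
python3 - <<'E'
from h import *
go([.575,-.06,.42],4.5,0)
s=robot.read_state(); c=robot.camera("wrist"); sd=robot.camera("side")
a=cv2.resize(c["pixels"][40:360,150:450],None,fx=1.3,fy=1.3,interpolation=cv2.INTER_CUBIC)
b=cv2.resize(sd["pixels"][160:300,130:300],None,fx=416/140,fy=416/140,interpolation=cv2.INTER_CUBIC)[:,:400]
cv2.imwrite("pics/w6.png",np.hstack([a,b]));print(a.shape)
E
```

```text
at 10.05 [ 0.5911 -0.0442  0.252 ] travel [-0.336 -1.684 -2.922] twist [-3.488e+01 -1.800e-01 -3.000e-02] zt [ 0. -0. -1.]
(416, 390, 3)
```

View pics/w6.png

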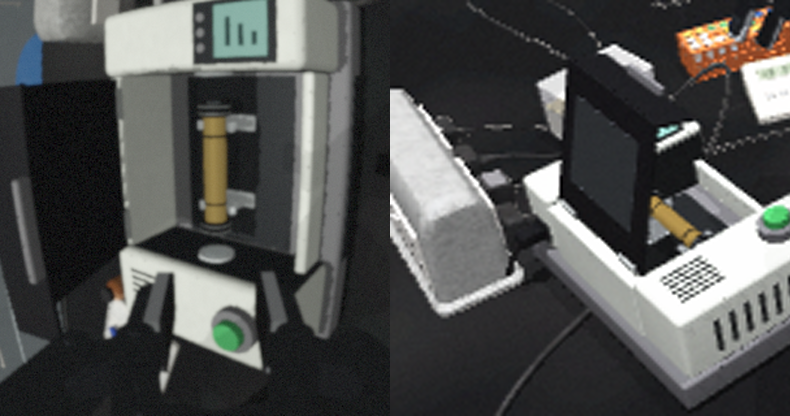

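```bash
python3 - <<'E'
from h import *
go([.585,-.045,.36],4.5,0)
E
```

```text
at 10.15 [ 0.5929 -0.0453  0.2535] travel [-0.14 -1.23 -1.74] twist [-34.77  -0.48  -0.04] zt [ 0. -0. -1.]
```

Request:
apply_moves(
  travel=[
    [-0.03,-0.25,-0.35],
    [-0.06,-0.5,-0.7],
    [-0.09,-0.8,-1.1],
    [-0.12,-1.1,-1.5],
    [-0.14,-1.23,-1.74],
    [-0.14,-1.23,-1.74],
    [-0.14,-1.23,-1.74],
    [-0.14,-1.23,-1.74],
  ],
  twist=[
    [-3,0,0],
    [-9,0,0],
    [-16,0,0],
    [-23,0,0],
    [-30,0,0],
    [-34.8,-0.3,0],
    [-34.8,-0.3,0],
    [-34.8,-0.3,0],
  ],
  claw=0.0,
)

```text
t: 10.95
position: [0.5829, -0.0414, 0.3547]
tool_rot: [0.999, 0.04, -0.003, -0.003]
wrist_force: [0.0, -1.0, -0.1]
opening: 0.005
finger_force: 0.0
```

```bash
python3 - <<'E'
from h import *
go([.5713,.1861,.36],4.5,0)
E
```

```text
at 10.95 [ 0.5829 -0.0414  0.3547] travel [ 0.135 -4.554 -0.082] twist [-0.32  0.34  0.14] zt [ 0. -0. -1.]
```

Request:
apply_moves(
  travel=[
    [0.02,-0.5,-0.08],
    [0.04,-1.2,-0.08],
    [0.06,-2.0,-0.08],
    [0.08,-2.8,-0.08],
    [0.1,-3.5,-0.08],
    [0.13,-4.1,-0.08],
    [0.13,-4.55,-0.08],
    [0.13,-4.55,-0.08],
  ],
  twist=[
    [0,0,0],
    [0,0,0],
    [0,0,0],
    [0,0,0],
    [0,0,0],
    [0,0,0],
    [0,0,0],
    [0,0,0],
  ],
)

```text
t: 11.75
position: [0.5715, 0.1867, 0.3586]
tool_rot: [0.999, 0.041, -0.004, -0.002]
wrist_force: [0.1, 0.5, 0.3]
opening: -0.005
finger_force: 0.0
```

Request:
apply_moves(
  travel=[
    [0,0,0.3],
    [0,0,0.7],
    [0,0,1.1],
    [0,0,1.5],
    [0,0,1.9],
    [0,0,2.1],
    [0,0,2.1],
  ],
  twist=[
    [0,0,0],
    [0,0,0],
    [0,0,0],
    [0,0,0],
    [0,0,0],
    [0,0,0],
    [0,0,0],
  ],
)

```text
t: 12.45
position: [0.5703, 0.184, 0.2524]
tool_rot: [0.999, 0.039, -0.005, -0.001]
wrist_force: [-0.2, -0.1, 0.1]
opening: -0.0
finger_force: 0.0
```

```bash
python3 - <<'E'
from h import *
go([.5733+.0785*.0157,.1612-.0157,.2516],4.5,0)
s=robot.read_state(); print(s["wrist_force"])
E
```

```text
at 12.45 [0.5703 0.184  0.2524] travel [0.025 0.775 0.015] twist [-0.16  0.53 -0.01] zt [ 0. -0. -1.]
[-0.21465221 -0.12515074  0.11913456]
```

Request:
apply_moves(
  travel=[
    [0,0.3,0],
    [0,0.55,0],
    [0,0.77,0.02],
    [0,0.99,0.08],
    [0,1.21,0.16],
    [0,1.43,0.25],
    [0,1.62,0.37],
    [0,1.81,0.5],
  ],
  twist=[
    [0,0,0],
    [0,0,0],
    [0,0,0],
    [0,0,0],
    [0,0,0],
    [0,0,0],
    [0,0,0],
    [0,0,0],
  ],
)

```text
t: 13.25
position: [0.5785, 0.0948, 0.229]
tool_rot: [0.999, 0.04, -0.003, -0.002]
wrist_force: [0.1, 0.7, 0.7]
opening: 0.003
finger_force: 0.4
```

Request:
apply_moves(
  travel=[
    [0,0.19,0.14],
    [0,0.35,0.31],
    [0,0.51,0.49],
    [0,0.66,0.67],
    [0,0.79,0.91],
    [0,0.92,1.16],
    [0,1.0,1.4],
    [0,1.05,1.55],
  ],
  twist=[
    [0,0,0],
    [0,0,0],
    [0,0,0],
    [0,0,0],
    [0,0,0],
    [0,0,0],
    [0,0,0],
    [0,0,0],
  ],
)

```text
t: 14.05
position: [0.5816, 0.043, 0.1502]
tool_rot: [0.999, 0.04, -0.003, -0.002]
wrist_force: [-0.6, -0.4, 0.0]
opening: 0.002
finger_force: 0.2
```

Request:
apply_moves(
  travel=[
    [0,0.03,0.14],
    [0,0.05,0.28],
    [0,0.06,0.4],
    [0,0.07,0.48],
    [0,0.08,0.54],
    [0,0.08,0.54],
  ],
  twist=[
    [0,0,0],
    [0,0,0],
    [0,0,0],
    [0,0,0],
    [0,0,0],
    [0,0,0],
  ],
)

```text
t: 14.65
position: [0.5822, 0.0396, 0.1245]
tool_rot: [0.999, 0.04, -0.003, -0.002]
wrist_force: [0.7, -0.7, -0.0]
opening: 0.0
finger_force: 0.0
```

Request:
apply_moves(
  travel=[
    [0,0,0.05],
    [0,0,0.1],
    [0,0,0.14],
    [0,0,0.16],
    [0,0,0.16],
  ],
  twist=[
    [0,0,0],
    [0,0,0],
    [0,0,0],
    [0,0,0],
    [0,0,0],
  ],
)

```text
t: 15.15
position: [0.5825, 0.0396, 0.118]
tool_rot: [0.999, 0.04, -0.002, -0.002]
wrist_force: [-3.2, -0.8, 10.8]
opening: -0.001
finger_force: 5.4
```

```bash
python3 - <<'E'
from h import *
import pickle
s=robot.read_state();print(s["position"],s["wrist_force"])
c=robot.camera("wrist"); sd=robot.camera("side");pickle.dump((s,c),open("w7.pkl","wb"))
a=cv2.resize(c["pixels"][:,100:540],None,fx=1.0,fy=1.0)
b=cv2.resize(sd["pixels"][160:300,130:300],None,fx=400/140,fy=400/140,interpolation=cv2.INTER_CUBIC)[:,:360]
cv2.imwrite("pics/w7.png",np.hstack([a,b]))
E
```

```text
[0.58254673 0.0395941  0.11796354] [-3.18907146 -0.84977687 10.76800214]
```

View pics/w7.png

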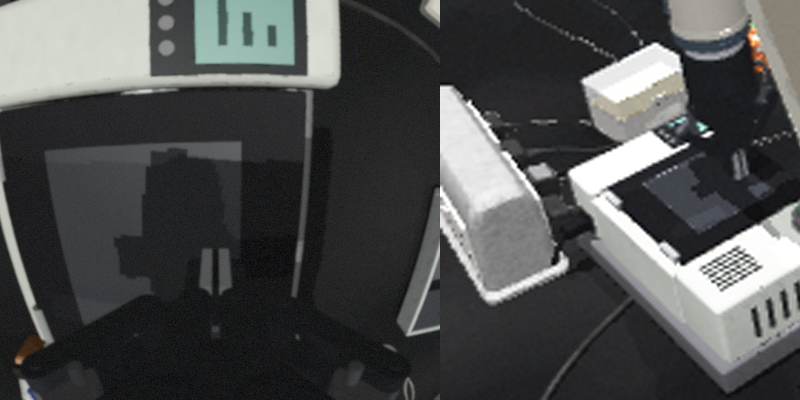

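Request:
apply_moves(
  travel=[
    [0,0,-0.3],
    [0,0,-0.8],
    [0,0,-1.4],
    [0,0,-1.6],
    [0,0,-1.6],
  ],
  twist=[
    [0,0,0],
    [0,0,0],
    [0,0,0],
    [0,0,0],
    [0,0,0],
  ],
)

```text
t: 15.75
position: [0.584, 0.0394, 0.1989]
tool_rot: [0.999, 0.04, -0.001, -0.002]
wrist_force: [0.1, 0.1, 0.9]
opening: 0.001
finger_force: 0.0
```

```bash
python3 - <<'E'
from h import *
s=robot.read_state(); c=robot.camera("wrist")
s6=dict(position=np.array([.592,-.0447,.2528]),tool_rot=np.array([.953,.037,-.011,-.3]))
print("w6",wrist_at_z(s6,c,150+228/1.3,40+335/1.3,.122))
def green(px):
    h=cv2.cvtColor(px,cv2.COLOR_BGR2HSV); m=cv2.inRange(h,(50,120,60),(80,255,255))
    n,l,st,ce=cv2.connectedComponentsWithStats(m); return [(st[i,4],ce[i].round(1)) for i in range(1,n) if st[i,4]>15]
print("wrist now",green(c["pixels"]))
t=robot.camera("top");sd=robot.camera("side")
for k,v in(("top",t),("side",sd)):
  for a,p in green(v["pixels"]): print(k,a,p,[at_z(v,*p,z).round(4) for z in(.118,.124)])
t0=dict(t);px=cv2.imread("pics/top0.png")
for a,p in green(px): print("top0",a,p,at_z(t,*p,.122).round(4))
print(s["position"])
E
```

```text
w6 [0.44729259 0.0219129  0.122     ]
wrist now [(np.int32(40), array([319.4, 343.8]))]
top 57 [237.9 212.5] [array([0.4623, 0.017 , 0.118 ]), array([0.4611, 0.0162, 0.124 ])]
side 52 [259.5 232.9] [array([0.4771, 0.0075, 0.118 ]), array([0.4706, 0.0107, 0.124 ])]
top0 57 [238.  212.4] [0.4618 0.0161 0.122 ]
[0.58399516 0.03938984 0.19890673]
```

```bash
python3 - <<'E'
from h import *
go([.42,.0155,.2],4.5,0)
E
```

```text
at 15.9 [0.5819 0.0393 0.1958] travel [-3.267  0.215 -0.064] twist [-0.2   0.39  0.09] zt [ 0. -0. -1.]
```

Request:
apply_moves(
  travel=[
    [-0.4,0.02,-0.06],
    [-1.0,0.06,-0.06],
    [-1.6,0.1,-0.06],
    [-2.2,0.15,-0.06],
    [-2.8,0.2,-0.06],
    [-3.26,0.21,-0.06],
    [-3.26,0.21,-0.06],
    [-3.26,0.21,-0.06],
  ],
  twist=[
    [0,0,0],
    [0,0,0],
    [0,0,0],
    [0,0,0],
    [0,0,0],
    [0,0,0],
    [0,0,0],
    [0,0,0],
  ],
)

```text
t: 16.7
position: [0.421, 0.0158, 0.2001]
tool_rot: [0.999, 0.04, -0.003, -0.002]
wrist_force: [-0.1, -0.3, -0.1]
opening: 0.006
finger_force: 0.0
```

```bash
python3 - <<'E'
from h import *
s=robot.read_state(); c=robot.camera("wrist"); print(s["position"])
h=cv2.cvtColor(c["pixels"],cv2.COLOR_BGR2HSV); m=cv2.inRange(h,(45,90,40),(85,255,255))
n,l,st,ce=cv2.connectedComponentsWithStats(m)
for i in range(1,n):
    if st[i,4]>30: print(st[i],ce[i],[wrist_at_z(s,c,*ce[i],z).round(4) for z in(.12,.125,.13)])
go([.461,.0155,.2],4.5,0)
E
```

```text
[0.42100752 0.01580268 0.20007174]
[ 302  144   40   40 1262] [321.61965135 163.50316957] [array([0.4563, 0.0147, 0.12  ]), array([0.4574, 0.0149, 0.125 ]), array([0.4585, 0.015 , 0.13  ])]
at 16.75 [0.4218 0.0159 0.2003] travel [0.781 0.07  0.002] twist [-0.2   0.28  0.08] zt [ 0. -0. -1.]
```

Request:
apply_moves(
  travel=[
    [0.3,0.03,0],
    [0.6,0.06,0],
    [0.75,0.07,0.1],
    [0.75,0.07,0.4],
    [0.75,0.07,0.7],
    [0.75,0.07,1.0],
    [0.75,0.07,1.1],
    [0.75,0.07,1.1],
  ],
  twist=[
    [0,0,0],
    [0,0,0],
    [0,0,0],
    [0,0,0],
    [0,0,0],
    [0,0,0],
    [0,0,0],
    [0,0,0],
  ],
)

```text
t: 17.55
position: [0.4585, 0.0155, 0.1445]
tool_rot: [0.999, 0.04, -0.004, -0.002]
wrist_force: [0.6, 0.4, 0.2]
opening: 0.005
finger_force: 0.0
```

Request:
apply_moves(
  travel=[
    [0,0,0.08],
    [0,0,0.16],
    [0,0,0.24],
    [0,0,0.3],
    [0,0,0.3],
  ],
  twist=[
    [0,0,0],
    [0,0,0],
    [0,0,0],
    [0,0,0],
    [0,0,0],
  ],
)

```text
t: 18.05
position: [0.4596, 0.0155, 0.1334]
tool_rot: [0.999, 0.04, -0.001, -0.002]
wrist_force: [-11.1, -0.8, 38.5]
opening: 0.0
finger_force: 19.3
```

Request:
apply_moves(
  travel=[
    [0,0,-0.06],
    [0,0,-0.1],
    [0,0,-0.1],
  ],
  twist=[
    [0,0,0],
    [0,0,0],
    [0,0,0],
  ],
)

```text
t: 18.35
position: [0.4594, 0.0156, 0.1361]
tool_rot: [0.999, 0.04, -0.001, -0.002]
wrist_force: [1.1, 0.3, 3.3]
opening: -0.002
finger_force: 1.8
```

Request:
apply_moves(
  travel=[
    [0,0,-0.06],
    [0,0,-0.06],
  ],
  twist=[
    [0,0,0],
    [0,0,0],
  ],
)

```text
t: 18.55
position: [0.4589, 0.0156, 0.1386]
tool_rot: [0.999, 0.04, -0.002, -0.002]
wrist_force: [2.0, 0.0, 2.2]
opening: -0.002
finger_force: 1.1
```

Request:
apply_moves(
  travel=[
    [0,0,-0.06],
    [0,0,-0.06],
  ],
  twist=[
    [0,0,0],
    [0,0,0],
  ],
)

```text
t: 18.75
position: [0.4579, 0.0155, 0.1412]
tool_rot: [0.999, 0.04, -0.003, -0.002]
wrist_force: [-1.0, 0.3, -0.3]
opening: 0.004
finger_force: 0.0
```

The force profile matches the key's spring: 38 N at the bottom stop, about 3 N midway, and zero above 0.14 m. I'll lift away and hand in.

Request:
apply_moves(
  travel=[
    [0,0,-0.3],
    [0,0,-0.8],
    [0,0,-1.4],
    [0,0,-1.8],
    [0,0,-1.8],
    [0,0,-1.8],
    [0,0,-1.8],
    [0,0,-1.8],
  ],
  twist=[
    [0,0,0],
    [0,0,0],
    [0,0,0],
    [0,0,0],
    [0,0,0],
    [0,0,0],
    [0,0,0],
    [0,0,0],
  ],
)

```text
t: 19.55
position: [0.4581, 0.0152, 0.2302]
tool_rot: [0.999, 0.04, -0.004, -0.002]
wrist_force: [-0.2, -0.3, -0.3]
opening: -0.001
finger_force: 0.0
```

```bash
python3 -c "
from workcell import robot
print(robot.read_state()['wrist_force']); print(robot.hand_in())"
```

```text
[-0.24624315 -0.27636861 -0.32015636]
the job is handed in; nothing more can be done
None
```

The job is handed in at about 19.6 s, verdict not shown: the gold tube was seen resting in both saddles, the hood is shut over it, and the start key was pressed to its stop and released; I viewed 11 pictures, one over the limit of 10.

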